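# Set and lock the mitre box at 30 degrees

### The job

Set the hand mitre box for a 30-degree cut: with the fingertips, push the arm's black grip gently around its arc until the pointer stands on the 30-degree mark to the left of the middle (the second long mark to the left, as seen from the robot). Then push the steel lock lever on the arm all the way down to lock it there. Push only, do not squeeze the grip, and leave the bamboo pole in the box and everything else lying on the bench where it is.

Things in the scene. Friction and masses are not known exactly. Their poses are not given: they have to be found in the camera images.
- mitre_box: Hand mitre box bolted to the bench, 540 mm long (along y), from x = -78 to +50 mm: two aluminium table wings (top 58 mm above the bench), upright fence behind (to 104 mm), round turntable 156 mm across in the middle, scale arc in front. Origin on the bench under the turntable's axis; x points away from the operator, y to the operator's left, z up. The middle mark lies on -x. Fixed.
- pivot (a point): Point on the vertical turning axis of turntable and arm, 24 mm above the bench, level with the top of the scale arc.
- mark_30 (a point): The target: the 30-degree mark left of the middle, a point on it 168 mm from the turning axis, on top of the flat aluminium scale arc (24 mm above the bench, 143 to 187 mm from the axis). Dark engraved marks every 5 degrees, to 50 either side, begin 152 mm from the axis; every 15 degrees a long one (32 mm: middle, 15, 30, 45), the others short (14 mm).
- swing_arm (a joint): Angle (rad) of turntable and arm: 0 = arm straight towards the operator (middle mark), positive = to the operator's left (the box's +y), negative = right; stops at -0.84 and 0.84; the left 30-degree mark is +0.5236. Arm: dark steel, 32 mm wide, top 36 mm above the bench. Stiff (about 5 N at the grip); stays where it is left, locked or not.
- pointer (a point): Tip of the arm's small dark pointer, on the arm's centre line 162 mm from the turning axis, seen with the marks through a window in the arm (20 mm wide, 139 to 192 mm from the axis). A pair of upright saw guide rods (to 209 mm above the bench) stands on the arm 120 mm from the axis, another pair behind the fence 90 mm from the axis.
- grip_center (a point): Centre of the black plastic grip at the outer end of the arm, a rounded bar 72 mm long along the arm (228 to 300 mm from the turning axis), 26 mm wide, 28 mm high (26 to 54 mm above the bench). This point is 264 mm from the axis; x runs along the arm towards the axis, y across. Push it on either side.
- lock_lever (a joint): Angle (rad) of the lock lever: 0 = fully down (locked, flat along the arm above the grip's inner end), 0.6 = fully up (free). It starts up. Its hinge is a cross pin on the arm 197 mm from the turning axis, 58 mm above the bench; the lever reaches from it outwards, towards the grip's end. Needs about 4 N at its tip; stays where it is left.
- lock_tip (a point): Upper face of the steel lock lever near its free end, 42 mm along the lever from the hinge pin and 8 mm above the pin's line. Lever 20 mm wide, 50 mm long, 7 mm thick. Down, this point is 239 mm from the turning axis and 66 mm above the bench; up, about 86 mm above the bench. Moves with the arm.
- bamboo_pole: Loose bamboo pole, 32 mm thick, 400 mm long along its y, lying on the table wings against the fence. Leave alone. Origin under its middle.
- bamboo_cup: Upright hollow bamboo section, 62 mm across, 75 mm tall, standing on the bench. Leave alone. Origin at the centre of its underside.
- tape_roll: Roll of masking tape lying flat, 90 mm across, 24 mm high. Leave alone. Origin at the centre of its underside.
- jar: Glass jar with steel lid, 68 mm across, 85 mm tall. Leave alone. Origin at the centre of its underside.
- chisel: Wood chisel lying on the bench, 216 mm long along its x, 22 mm thick; origin at bench level under the middle of its wooden handle, blade to +x. Leave alone.
- split_bamboo: Flat split of bamboo, 30 x 150 x 8 mm, length along its y. Leave alone. Origin at the centre of its underside.
- marking_block: Dark wooden stick with a brass end, 22 x 150 x 18 mm, lying along its y; origin at bench level, 30 mm from its middle towards the plain end. Leave alone.

How it is judged:
By the outcome, as a careful person would: the job done as asked, in the order asked, and still so for the second after the job is handed in, with the robot touching nothing.
It also fails if it takes over 64 s, if anything falls off the work surface, if the arm or the gripper's body presses on something with over 40 N, if the wrist force passes 120 N, or if a joint passes its speed limit or range.

### The arm

A 6-joint arm with a two-finger parallel gripper is mounted at the origin on the work surface. World frame = base frame: x ahead of the robot, y to its left, z up, the work surface at z = 0. Lengths are in m, angles in rad, forces in N, time in s.
With the tool pointing down it reaches from about 0.35 to 0.775 m from the base axis. Payload 7.3 kg.
Tool frame: the origin (TCP) lies at the very end of the fingers, on their centre line; the grasp point (between the pads) lies 19 mm behind it (env.hold_point_z is the distance from the TCP to the grasp point, in m); z points along the fingers, y is the direction in which the jaws open and shut (so a half turn about z gives the same grasp; the last joint's range is limited). The gripper opens to 92 mm and grips with 3 to 60 N. Pads are 19 mm wide; open, the fingers measure 130 mm over their backs; the gripper's body (75 mm by 190 mm) begins 47 mm behind the grasp point.
Start: joints at [-1.435, 0.342, 1.524, -0, 1.275, -0.146], TCP at [0.146, -0.504, 0.227] pointing down, gripper open.
Joint ranges: [-2.53, 2.53], [-0.77, 2.02], [0.04, 2.7], [-1, 4.14], [0.28, 2.66], [-3.11, 3.11]. Speed limits (rad/s): [2.57, 2.57, 3.14, 3.14, 3.14, 3.14].

### API

Orientations are given as a rotation vector (axis times angle).
In Python, from bench import env gives the robot as it stands. Calls block until the motion is done:
- env.move_pose(position, orientation): joint-space move of the TCP to a pose.
- env.movel(position, rate=0.15, ori=None, max_force=None): straight line of the TCP; ori=None keeps the orientation; rate is the mean speed in m/s. With max_force (N) it stops when the force on the tool has changed by that much, and returns True; else False.
- env.movej(angles): joint-space move.
- env.set_gripper(opening, effort=None): finger opening in m; effort is the grip in N (None keeps the last); returns when the fingers have stopped.
- env.hold(seconds).
- env.solve_ik(position, orientation): joint angles nearest the present ones, or None.
- env.state(): the state.
- env.capture(name): name is "scene" or "top"; returns a dict with "frame" (400x640x3 uint8, red, green, blue), "fovy" (degrees; the focal length in pixels is half the picture's height over the tangent of half this angle, whatever the lens; pixels are square), "cx", "cy" (the principal point, pixels), "k1" (the pictures are not rectified: a ray, as slopes to the right and down, at radius r is drawn at 1 + k1 r^2 times it, then the intrinsics apply), "cam_to_world" (4x4, takes a point from camera to world coordinates). Camera axes: x right, y up, looking along -z (the intrinsics and any distortion apply to the point x, -y, -z); pixel columns grow to the right and rows downward; lengths in m; the calibration is good to about 2 mm. A picture is of the moment at which its call begins. There is no depth.
A pose or a line that the arm cannot do raises env.MotionError and nothing moves.
- env.finish_job(): hands the job in, once; it reports no verdict.
Trained networks look in a picture, given as the dict that the camera call returned (one of the last four; its "shot" number tells which), for a name from the list of things; names that differ only in an ending like _2 or _b are one class to them, and where a whole thing is asked for, a point or a joint stands for the part that bears it (a point fixed in the world has none). Each returns a list of dicts, best first, with "score" (0 to 1); they miss things now and then, are a little off and sometimes report something else, mostly with a low value. They report only what shows in the picture. A call takes as long as a camera call.
- env.spot_in(picture, target): "bbox" ([left, top, right, bottom] in pixels, round what is visible of it).
The state is a dict: "clock": time; "joints": joint angles; "qvel": joint speeds; "effort": joint torques, N m; "eef_pos": TCP position; "eef_rot": TCP orientation; "contact_force": force on the tool from outside, world axes, zero at the start; "moment": the same for the moment, N m; "width": finger opening in m.
Only numpy, scipy, OpenCV 4.12 (cv2) and the standard library are available. Lean on these libraries where they do the work, as an engineer would, in place of code of your own. Each camera call takes 0.05 s, during which the arm holds its last target. There are 200 camera calls.

## Working session

There is one attempt and no reset: what is moved stays moved. The work goes in short steps, each a Python script; the robot and the scene stay as the last script left them, time stands still between calls to the robot, and variables do not carry over. Pictures are saved under pics/ and viewed, about 8 in all and at most 12, crops included, and the job is handed in when it is done.

```bash
mkdir -p pics; ls
cat > h.py <<'E'
import numpy as np, cv2
from bench import env
def K(p):
    f=p["frame"].shape[0]/2/np.tan(np.radians(p["fovy"])/2)
    return np.array([[f,0,p["cx"]],[0,f,p["cy"]],[0,0,1.]]),np.array([p["k1"],0,0,0,0.])
def proj(p,X):
    k,d=K(p);T=np.linalg.inv(p["cam_to_world"]);X=np.atleast_2d(X)
    c=(X@T[:3,:3].T+T[:3,3])*[1,-1,-1]
    return cv2.projectPoints(c,np.zeros(3),np.zeros(3),k,d)[0][:,0]
def ray(p,uv):
    k,d=K(p);n=cv2.undistortPoints(np.array([[uv]],float),k,d)[0,0]
    T=np.array(p["cam_to_world"]);return T[:3,3],T[:3,:3]@[n[0],-n[1],-1]
def onz(p,uv,z):
    o,v=ray(p,uv);return o+v*(z-o[2])/v[2]
def save(p,name,box=None,s=1):
    im=p["frame"][:,:,::-1]
    if box: im=im[box[1]:box[3],box[0]:box[2]]
    cv2.imwrite("pics/"+name,cv2.resize(im,None,fx=s,fy=s,interpolation=cv2.INTER_CUBIC))
E
python3 - <<'E'
from h import *
import pickle
P={}
for n in("scene","top"):
    p=env.capture(n);P[n]=p;save(p,n+"0.png",None,1.25)
    print(n,p["fovy"],p["k1"],np.round(p["cam_to_world"],3).tolist())
    for t in["mitre_box","grip_center","lock_tip","pointer","bamboo_pole","bamboo_cup","jar","tape_roll","chisel","split_bamboo","marking_block"]:
        print(t,[(np.round(b["bbox"]).tolist(),round(b["score"],2)) for b in env.spot_in(p,t)[:2]])
pickle.dump(P,open("P0.pkl","wb"))
print(env.state())
E
```

```text
pics
scene 42.23678124958253 -0.01153500646759997 [[-0.728, -0.534, 0.43, 1.173], [0.686, -0.559, 0.466, 0.642], [-0.008, 0.634, 0.773, 1.176], [0.0, 0.0, 0.0, 1.0]]
mitre_box [([201.0, 190.0, 369.0, 360.0], 0.84)]
grip_center [([230.0, 195.0, 356.0, 301.0], 0.83), ([242.0, 129.0, 278.0, 181.0], 0.17)]
lock_tip [([390.0, 206.0, 418.0, 247.0], 0.67), ([321.0, 203.0, 337.0, 226.0], 0.47)]
pointer [([232.0, 201.0, 352.0, 301.0], 0.88), ([428.0, 287.0, 461.0, 327.0], 0.48)]
bamboo_pole []
bamboo_cup [([371.0, 291.0, 398.0, 325.0], 0.62)]
jar [([428.0, 289.0, 460.0, 328.0], 0.65), ([234.0, 199.0, 355.0, 303.0], 0.59)]
tape_roll [([213.0, 147.0, 239.0, 171.0], 0.87)]
chisel [([240.0, 133.0, 283.0, 180.0], 0.81), ([233.0, 200.0, 356.0, 300.0], 0.19)]
split_bamboo [([392.0, 205.0, 418.0, 246.0], 0.69)]
marking_block [([441.0, 277.0, 492.0, 328.0], 0.89)]
top 49.48265444656739 -0.09929144666013719 [[-0.001, 0.989, -0.15, 0.353], [-1.0, 0.003, 0.028, 0.01], [0.028, 0.15, 0.988, 1.447], [0.0, 0.0, 0.0, 1.0]]
mitre_box [([219.0, 90.0, 380.0, 224.0], 0.65)]
grip_center [([277.0, 88.0, 325.0, 225.
[... 441 characters left out ...]
 0.67), ([280.0, 87.0, 322.0, 226.0], 0.19)]
{'clock': 1.2, 'joints': array([-1.43500935e+00,  3.41981502e-01,  1.52405687e+00, -9.78110815e-06,
        1.27540913e+00, -1.46017661e-01]), 'qvel': array([-0.00022257,  0.00138169,  0.00091064,  0.00084956, -0.00058179,
       -0.00036964]), 'effort': array([-1.79153925e-03, -4.31145608e+01, -2.44479740e+01,  7.15049682e-02,
        4.82702698e-02,  1.48175036e-05]), 'eef_pos': array([ 0.14601149, -0.50432448,  0.2267652 ]), 'eef_rot': array([ 3.11031418e+00,  4.41178484e-01, -1.58644003e-05]), 'contact_force': array([-0.80834246, -0.41932142, -0.03309397]), 'moment': array([-0.03541604,  0.04095615,  0.01245964]), 'width': 0.09163528017904338}
```

Run:
```python
from h import *
import pickle
P=pickle.load(open("P0.pkl","rb"))
save(P["top"],"topc.png",[210,75,400,225],4.2)
save(P["scene"],"scenec.png",[180,120,440,320],3)
```

```text
(no output)
```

View pics/topc.png

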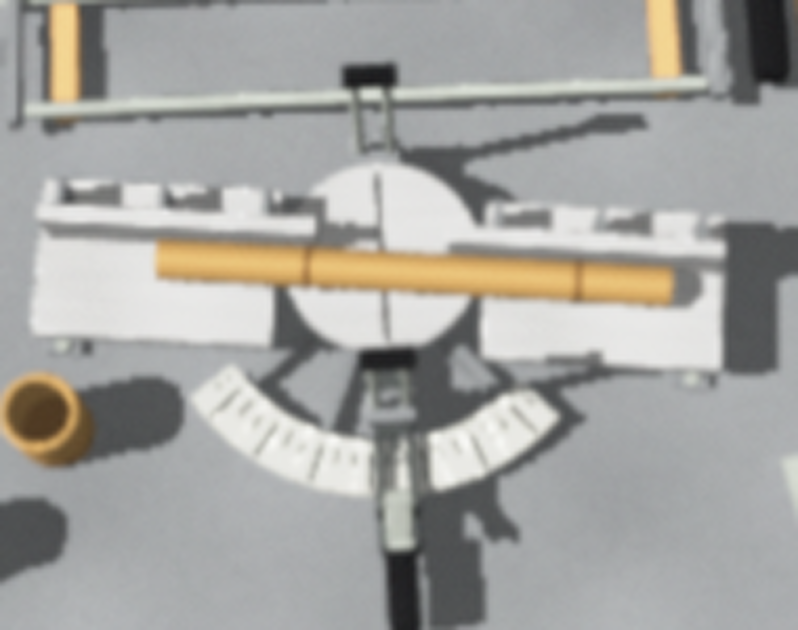

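View pics/scenec.png

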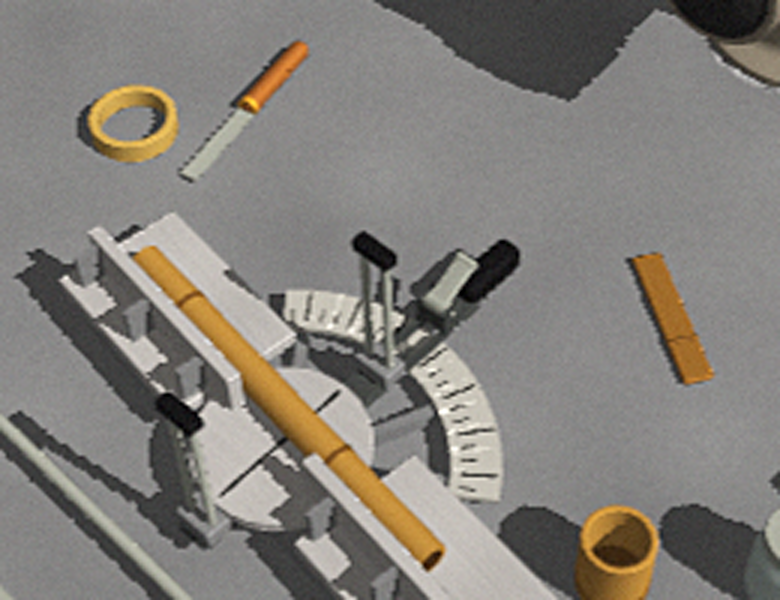

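The top crop shows the turntable centre at about (382,257), the left wing's front corner at (30,332) and the right wing's at (720,368). The arm points nearly straight at the operator, the lever is up, and the way to the left is clear, with the cup further out. Next I fit the box pose to the scale marks in both views.

```bash
cat > fit.py <<'E'
from h import *
from scipy.optimize import differential_evolution, minimize
def pts(par,r,a,z):
    x0,y0,w=par; return np.c_[x0-r*np.cos(a+w),y0-r*np.sin(a+w),np.full(np.size(r),z)]
# note: box +y is operator's left; direction at angle a left of -x: (-cos a, +sin a) in box frame
def bpt(par,bx,by,z):
    x0,y0,w=par;c,s=np.cos(w),np.sin(w);bx,by=np.broadcast_arrays(bx,by)
    return np.c_[(x0+c*bx-s*by).ravel(),(y0+s*bx+c*by).ravel(),np.full(bx.size,z)]
def pol(par,r,a,z): return bpt(par,-r*np.cos(a),r*np.sin(a),z)
def samp(p,g,X):
    uv=proj(p,X).astype(np.float32);return cv2.remap(g,uv[:,0],uv[:,1],cv2.INTER_LINEAR)[:,0] if uv.ndim==2 and False else cv2.remap(g,uv[None,:,0].copy(),uv[None,:,1].copy(),cv2.INTER_LINEAR)[0]
E
python3 - <<'E'
from fit import *
import pickle
P=pickle.load(open("P0.pkl","rb"))
G={n:cv2.cvtColor(p["frame"],cv2.COLOR_RGB2GRAY).astype(np.float32) for n,p in P.items()}
t=P["top"];f=lambda u,v:(u/4.2+210-.38,v/4.2+75-.38)
c=onz(t,f(382,257),.058);a=onz(t,f(30,332),.058);b=onz(t,f(720,368),.058)
d=a-b;w=np.arctan2(-d[0],d[1]);print("centre",c,"wing len",np.linalg.norm(d),"yaw",w)
sh=[30,35,40,20,25,10,15]
A=np.radians([x for x in range(-45,50,5) if abs(x)>11]);L=np.array([round(np.degrees(x))%15==0 for x in A])
def cost(par,ns=("top","scene")):
    s=0
    for n in ns:
        def m(r0,r1,off,sel):
            r=np.linspace(r0,r1,8);R,AA=np.meshgrid(r,sel+off);return samp(P[n],G[n],pol(par,R.ravel(),AA.ravel(),.024)).mean()
        o=np.radians(2.5)
        for r0,r1,sel,k in((.153,.183,A[L],1.),(.153,.165,A[~L],.7)):
            s+=k*(m(r0,r1,0,sel)-.5*(m(r0,r1,o,sel)+m(r0,r1,-o,sel)))
        # band edges
        e=A
        for r,sg in((.187,1),(.143,-1)):
            q=lambda rr:samp(P[n],G[n],pol(par,np.full(len(e),rr),e,.024)).mean()
            s+=.3*(q(r+sg*.004)-q(r-sg*.004))
    return s
for ns in(("top","scene"),("top",),("scene",)):
    R=differential_evolution(cost,[(c[0]-.015,c[0]+.015),(c[1]-.015,c[1]+.015),(w-.06,w+.06)],args=(ns,),seed=1,maxiter=60,popsize=12)
    print(ns,R.x,R.fun)
    if len(ns)==2: par=R.x
np.save("par.npy",par)
# grip: dark blob
for n,p in P.items():
    # rectified picture about box frame, z=.04: polar scan
    th=np.radians(np.arange(-20,20,.5))
    for z,r0,r1 in((.054,.262,.298),):
        pr=np.array([samp(p,G[n],pol(par,np.linspace(r0,r1,15),np.full(15,x),z)).mean() for x in th])
        wgt=np.clip(np.median(pr)-20-pr,0,None);print(n,"grip ang deg",np.degrees((wgt*th).sum()/wgt.sum()),pr.min(),np.degrees(th[pr.argmin()]))
# overlay
for n,box,s in(("top",[240,125,380,240],5),("scene",[180,150,380,310],3.9)):
    p=P[n];im=p["frame"][box[1]:box[3],box[0]:box[2],::-1];im=cv2.resize(im,None,fx=s,fy=s,interpolation=cv2.INTER_CUBIC)
    def dot(X,col):
        for u,v in proj(p,X): cv2.circle(im,(int((u-box[0]+.5)*s),int((v-box[1]+.5)*s)),1,col,-1)
    for x in A: dot(pol(par,np.array([.152,.184]),np.array([x,x]),.024),(0,0,255))
    tt=np.linspace(0,6.28,60);dot(pol(par,np.full(60,.078),tt,.058),(0,200,0))
    dot(bpt(par,np.array([-.078]),np.array([0]),.058),(255,0,0))
    cv2.imwrite("pics/ov_%s.png"%n,im)
a=cv2.imread("pics/ov_top.png");b=cv2.imread("pics/ov_scene.png");
E
```

```text
centre [0.78260422 0.04571797 0.058     ] wing len 0.5426317142715197 yaw -0.04861727555176768
('top', 'scene') [ 0.78407263  0.04748641 -0.05126857] -254.86744689941406
('top',) [ 0.78453908  0.04601123 -0.0503774 ] -90.82868957519531
('scene',) [ 0.78399564  0.04802471 -0.04929697] -171.1617431640625
scene grip ang deg -5.746182537043795 24.84707 -8.0
top grip ang deg -11.384143445491583 34.835743 -8.0
```

View pics/ov_top.png

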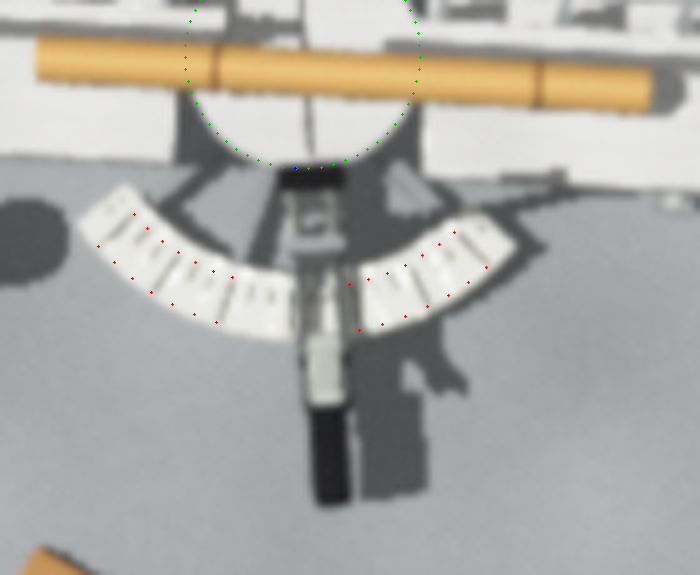

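View pics/ov_scene.png

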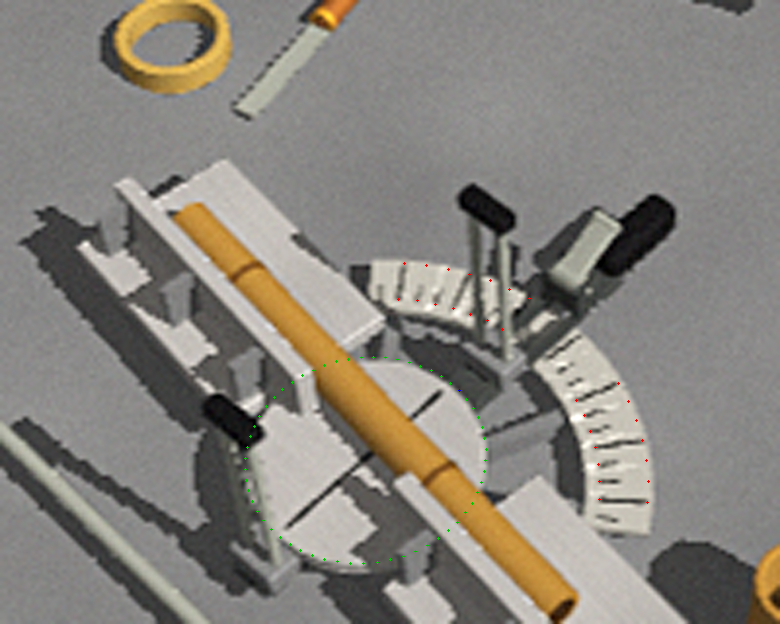

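The fit agrees with the picture: the red dots lie on the marks and the turntable circle matches. Yaw is about -0.05 rad. Next I measure the arm angle with a silhouette fit of the grip and check the planned motion.

```bash
cat > arm.py <<'E'
from fit import *
from scipy.spatial.transform import Rotation as Ro
par=np.load("par.npy");X0,Y0,W=par
def arm_angle(p,lo=-15,hi=50,par=par,thr=52,dbg=False):
    g=p["frame"].max(2);m=(g<thr).astype(np.float32)
    best=[]
    t=np.linspace(0,2*np.pi,24);n=.4
    yy=.013*np.sign(np.cos(t))*abs(np.cos(t))**.7;zz=.040+.014*np.sign(np.sin(t))*abs(np.sin(t))**.7
    for a in np.radians(np.arange(lo,hi,.25)):
        ca,sa=np.cos(a),np.sin(a)
        Q=[]
        for r,k in((.228,.75),(.234,1),(.294,1),(.300,.75)):
            y=yy*k;z=.04+(zz-.04)*k;Q.append(np.c_[-r*ca+sa*y,r*sa+ca*y,z])
        Q=np.vstack(Q);X=bpt(par,Q[:,0],Q[:,1],0);X[:,2]=Q[:,2]
        h=cv2.convexHull(proj(p,X).astype(np.float32))
        im=np.zeros(m.shape,np.uint8);cv2.fillConvexPoly(im,np.round(h*256).astype(np.int32),255,cv2.LINE_AA,8)
        s=im/255.;d=cv2.dilate(im,np.ones((9,9)))/255.
        best.append((m*s).sum()/(s.sum()+(m*(d-s)).sum()))
    b=np.array(best);a=np.arange(lo,hi,.25);w=np.clip(b-b.max()*.9,0,None);
    return (w*a).sum()/w.sum(),b.max()
def pose(a,r,off,z,sgn=1):
    "tool pose at arm angle a(rad), radius r, tangential offset off"
    c,s=np.cos(a),np.sin(a)
    p=bpt(par,-r*c+s*off,r*s+c*off,z)[0]
    R2=np.array([[np.cos(W),-np.sin(W)],[np.sin(W),np.cos(W)]])
    t=np.r_[R2@[s,c],0]*sgn;zt=np.array([0,0,-1.]);
    return p,Ro.from_matrix(np.c_[np.cross(t,zt),t,zt]).as_rotvec()
E
python3 - <<'E'
from arm import *
import pickle
P=pickle.load(open("P0.pkl","rb"))
for n,p in P.items(): print(n,[np.round(arm_angle(p,thr=t),2) for t in(40,52,65)])
for sg in(1,-1):
  for a,r,o,z in((-8,.28,-.06,.2),(-8,.28,-.06,.035),(30,.28,-.032,.035),(30,.28,-.032,.2),(30,.24,0,.12),(30,.24,0,.06)):
    p,o_=pose(np.radians(a),r,o,z,sg);q=env.solve_ik(p,o_);print(sg,a,np.round(p,3),None if q is None else np.round(q,2))
E
```

```text
scene [array([-6.86,  0.7 ]), array([-6.84,  0.73]), array([-6.69,  0.72])]
top [array([-7.24,  0.35]), array([-7.21,  0.48]), array([-7.23,  0.55])]
1 -8 [ 0.51  -0.037  0.2  ] [-0.22  0.34  1.6  -0.    1.2  -1.88]
1 -8 [ 0.51  -0.037  0.035] [-0.22  0.56  1.79 -0.    0.79 -1.88]
1 30 [0.532 0.173 0.035] [ 0.18  0.62  1.65 -0.    0.87 -0.82]
1 30 [0.532 0.173 0.2  ] [ 0.18  0.43  1.47 -0.    1.24 -0.82]
1 30 [0.583 0.178 0.12 ] [ 0.17  0.59  1.43 -0.    1.13 -0.83]
1 30 [0.583 0.178 0.06 ] [ 0.17  0.66  1.48 -0.    1.   -0.83]
-1 -8 [ 0.51  -0.037  0.2  ] [-0.22  0.34  1.6  -0.    1.2   1.26]
-1 -8 [ 0.51  -0.037  0.035] [-0.22  0.56  1.79 -0.    0.79  1.26]
-1 30 [0.532 0.173 0.035] [ 0.18  0.62  1.65 -0.    0.87  2.32]
-1 30 [0.532 0.173 0.2  ] [ 0.18  0.43  1.47 -0.    1.24  2.32]
-1 30 [0.583 0.178 0.12 ] [ 0.17  0.59  1.43 -0.    1.13  2.32]
-1 30 [0.583 0.178 0.06 ] [ 0.17  0.66  1.48 -0.    1.    2.32]
```

Run:
```python
from arm import *
import pickle
env.set_gripper(0.0,20); print("w",env.state()["width"],env.state()["clock"])
a0=np.radians(-7.)
p,o=pose(a0,.28,-.065,.2);env.move_pose(p,o)
p,_=pose(a0,.28,-.065,.036);env.movel(p,.15)
p,_=pose(a0,.28,-.010,.036);hit=env.movel(p,.03,max_force=3)
s=env.state();e=s["eef_pos"];C,S=np.cos(W),np.sin(W)
d=np.array([[C,S],[-S,C]])@(e[:2]-par[:2]);r=np.hypot(*d);th=np.degrees(np.arctan2(d[1],-d[0]))
print(hit,e,"r",r,"tool ang",th,"arm est",th+np.degrees(np.arcsin(.032/r)),s["contact_force"],s["clock"])
P={n:env.capture(n) for n in("top","scene")}
for n in P: print(n,arm_angle(P[n]))
pickle.dump(P,open("P1.pkl","wb"))
```

```text
w 0.0005078232463925145 2.6417
True [ 0.50656869 -0.00169129  0.03570185] r 0.2818277537139043 tool ang -12.986777404313738 arm est -6.467094483713148 [ 0.09706199  0.43365034 -0.4223553 ] 7.1583
top (np.float64(-0.1491704586119144), np.float64(0.032528473804100226))
scene (np.float64(-6.547964950813768), np.float64(0.5925118858954043))
```

Run:
```python
from arm import *
import pickle
mx=0
for a in np.arange(-4,25.1,4.83):
    p,o=pose(np.radians(a),.28,-.032,.036);env.movel(p,.06,ori=o);f=env.state()["contact_force"];mx=max(mx,np.linalg.norm(f))
print("F",mx,f,env.state()["clock"])
p,o=pose(np.radians(a),.28,-.040,.036);env.movel(p,.06)
p,o=pose(np.radians(a),.28,-.08,.036);env.movel(p,.15)
P={n:env.capture(n) for n in("top","scene")}
for n in P: print(a,n,arm_angle(P[n]))
pickle.dump(P,open("P2.pkl","wb"))
save(P["scene"],"s2.png",[230,170,370,310],4.2)
save(P["top"],"t2.png",[240,125,380,240],5)
```

```text
F 0.8742003784664284 [0.43848315 0.07984147 0.04264809] 10.9167
24.98 top (np.float64(-3.57277313697391), np.float64(0.36184984401370635))
24.98 scene (np.float64(24.818270058589853), np.float64(0.824090450407439))
```

View pics/s2.png

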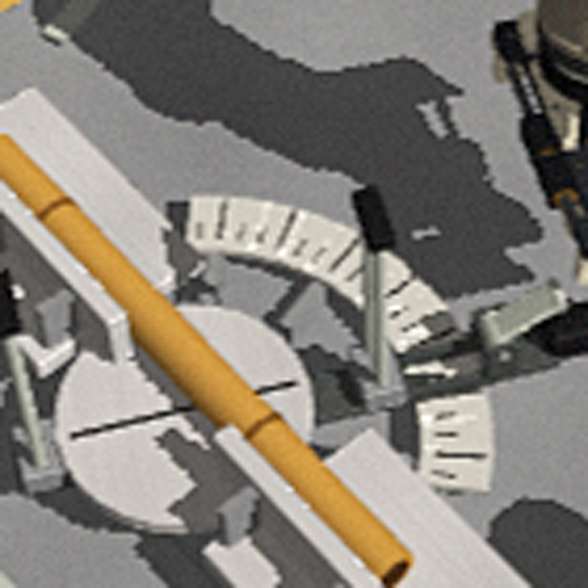

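Scene view: the arm has moved left. Below it the 45 mark is at (460,456) and the 40 mark at (447,435). The silhouette fit gives 24.8° against 25.0° nominal. I push close to 30°, then clear the view to measure.

Run:
```python
from arm import *
import pickle
a0=np.radians(25)
p,o=pose(a0,.28,-.036,.036);env.movel(p,.12,ori=o)
for a in(27,29.2):
    p,o=pose(np.radians(a),.28,-.032,.036);env.movel(p,.04,ori=o)
p,o=pose(np.radians(a),.28,-.038,.036);env.movel(p,.05)
p,o=pose(np.radians(a),.28,-.09,.036);env.movel(p,.2)
p2=p.copy();p2[2]=.15;env.movel(p2,.2)
env.move_pose([.40,-.25,.25],o)
P={n:env.capture(n) for n in("top","scene")}
for n in P: print(a,n,[np.round(arm_angle(P[n],lo=15,hi=45,thr=t),2) for t in(40,52,65)])
pickle.dump(P,open("P3.pkl","wb"));print(env.state()["clock"])
ims=[]
for n,box in(("scene",[300,200,390,300]),("top",[240,155,330,255])):
    p=P[n];im=cv2.resize(p["frame"][box[1]:box[3],box[0]:box[2],::-1],None,fx=4.4,fy=4.4,interpolation=cv2.INTER_CUBIC);ims.append(im)
cv2.imwrite("pics/c3.png",np.hstack(ims))
```

```text
29.2 top [array([28.42,  0.44]), array([28.35,  0.6 ]), array([28.39,  0.64])]
29.2 scene [array([28.99,  0.8 ]), array([29.03,  0.83]), array([29.02,  0.83])]
16.1
```

View pics/c3.png

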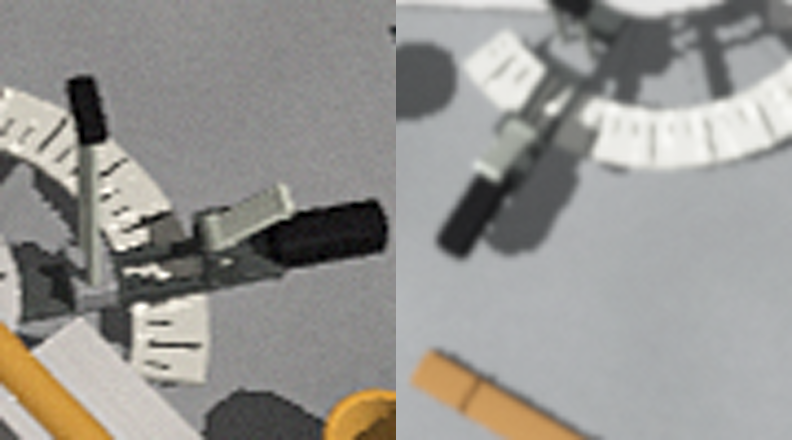

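```bash
cat > pv.py <<'E'
from arm import *
import pickle
def refine(views,n,arms,par=par):
    """per-view scale fit, skipping marks near arm (deg)"""
    def cost(q):
        s=0
        for P,aa in zip(views,arms):
            p=P[n];g=cv2.cvtColor(p["frame"],cv2.COLOR_RGB2GRAY).astype(np.float32)
            D=np.array([x for x in range(-45,50,5) if abs(x-aa)>12]);A=np.radians(D);L=D%15==0;o=np.radians(2.5)
            for r0,r1,sel,k in((.153,.183,A[L],1.),(.153,.165,A[~L],.7)):
                def m(off):
                    R,AA=np.meshgrid(np.linspace(r0,r1,8),sel+off);return samp(p,g,pol(q,R.ravel(),AA.ravel(),.024)).mean()
                s+=k*(m(0)-.5*(m(o)+m(-o)))
            for r,sg in((.187,1),(.143,-1)):
                e=np.radians([x for x in range(-48,49,2) if abs(x-aa)>12]);z=lambda rr:samp(p,g,pol(q,np.full(len(e),rr),e,.024)).mean()
                s+=.3*(z(r+sg*.004)-z(r-sg*.004))
        return s
    return differential_evolution(cost,[(v-d,v+d) for v,d in zip(par,(.005,.005,.03))],seed=2,maxiter=50,popsize=12).x
E
python3 - <<'E'
from pv import *
V=[pickle.load(open(f"P{i}.pkl","rb")) for i in(0,3)]
for n in("top","scene"):
    q=refine(V,n,(-7,28.7));np.save(f"par_{n}.npy",q)
    print(n,q,"start",arm_angle(V[0][n],par=q),"now",arm_angle(V[1][n],15,45,par=q))
E
```

```text
top [ 0.78448017  0.04561818 -0.05320967] start (np.float64(-6.9197017399562855), np.float64(0.4830073216041963)) now (np.float64(28.509238141945605), np.float64(0.6018209843352332))
scene [ 0.78441233  0.04862247 -0.04507751] start (np.float64(-6.696029156743696), np.float64(0.7280751821813984)) now (np.float64(29.13379577644263), np.float64(0.8293470147292283))
```

Run:
```python
from pv import *
a0=np.radians(29)
p,o=pose(a0,.28,-.08,.15);env.move_pose(p,o)
p,o=pose(a0,.28,-.08,.036);env.movel(p,.2)
p,o=pose(a0,.28,-.036,.036);env.movel(p,.12,ori=o)
p,o=pose(np.radians(30.35),.28,-.032,.036);env.movel(p,.03,ori=o)
p,o=pose(a0,.28,-.042,.036);env.movel(p,.05)
p,o=pose(a0,.28,-.08,.036);env.movel(p,.2)
p2=p.copy();p2[2]=.17;env.movel(p2,.2)
env.move_pose([.40,-.25,.25],o)
P={n:env.capture(n) for n in("top","scene")}
pickle.dump(P,open("P4.pkl","wb"));print(env.state()["clock"])
ims=[]
for n in P:
    q=np.load(f"par_{n}.npy");p=P[n];print(n,arm_angle(p,15,45,par=q))
    # polar rectified: rows angle 10..50, cols r .13...20, z=.024
    rr,aa=np.meshgrid(np.linspace(.13,.21,400),np.radians(np.linspace(50,10,560)))
    uv=proj(p,pol(q,rr.ravel(),aa.ravel(),.024)).astype(np.float32).reshape(560,400,2)
    im=cv2.remap(p["frame"][:,:,::-1].copy(),uv[:,:,0].copy(),uv[:,:,1].copy(),cv2.INTER_CUBIC)
    for d in range(10,51,5): cv2.line(im,(0,int((50-d)*14)),(20,int((50-d)*14)),(0,0,255),2)
    ims.append(im)
cv2.imwrite("pics/pol4.png",np.hstack(ims))
```

```text
22.5667
top (np.float64(29.63638705539368), np.float64(0.5886251679355129))
scene (np.float64(30.178999496183444), np.float64(0.8267037435838462))
```

View pics/pol4.png

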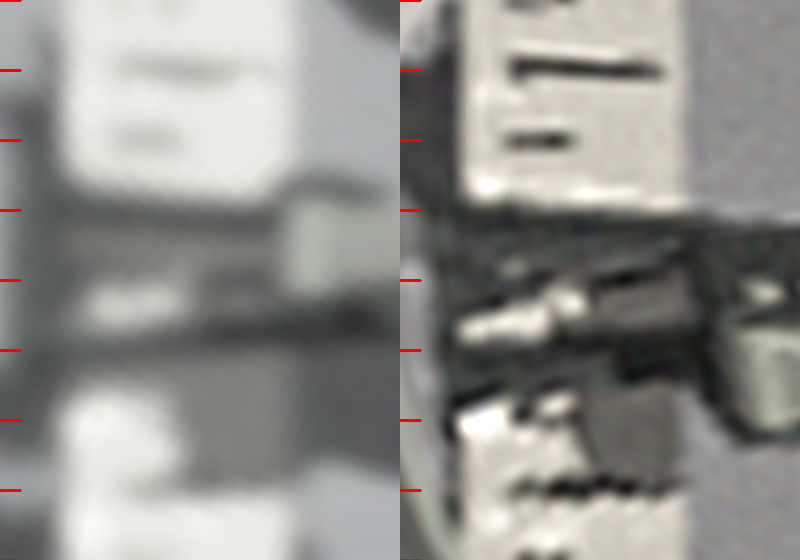

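The rectified scale (top left, scene right) has the 45 mark at row 70 and the 15 mark at row 490, both on their ticks. In the top view the arm spans rows of about 205 to 350, centred near 278 (30° is row 280). The grip fits give 29.6° and 30.2°, mean 29.9°. The arm is set, so the lever comes next.

Run:
```python
from pv import *
a=np.radians(30)
p,o=pose(a,.241,0,.17)
p1=p.copy();p1[2]=.25;env.move_pose(p1,o);env.movel(p,.15)
q=p.copy();q[2]=.10;env.movel(q,.12)
q[2]=.050;hit=env.movel(q,.02,max_force=15)
s=env.state();print(hit,s["eef_pos"],s["contact_force"],s["clock"])
env.movel(p,.15)
env.move_pose(p1,o);env.move_pose([.40,-.25,.25],o)
P={n:env.capture(n) for n in("top","scene")}
pickle.dump(P,open("P5.pkl","wb"));print(env.state()["clock"])
for n in P: print(n,arm_angle(P[n],15,45,par=np.load(f"par_{n}.npy")))
save(P["scene"],"s5.png",[290,190,400,300],5)
```

```text
True [0.58168449 0.17892177 0.06590241] [-1.64127276 -0.43010092  7.41752236] 27.3083
30.375
top (np.float64(29.67490306601981), np.float64(0.4746343368361261))
scene (np.float64(30.178763505648387), np.float64(0.7216089423683171))
```

View pics/s5.png

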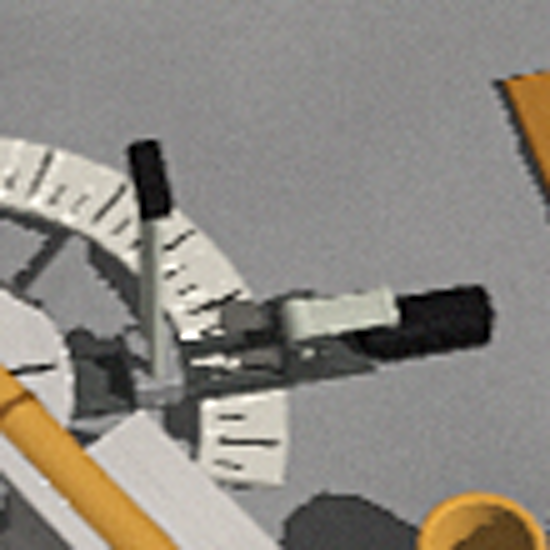

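The lever lies flat along the arm, from about (290,315) to (395,305). It stopped hard at z = 65.9 mm, and the stated down height is 66 mm. The arm did not move, so I hand in.

```bash
python3 -c "
from h import *
env.finish_job()"
```

```text
the job is handed in; nothing more can be done
```

I pushed the arm's grip around to the left 30-degree mark with closed fingertips, in three gentle pushes. Then I pressed the lock lever down, withdrew the robot and handed the job in at about 30 s on the clock.

- **Angle:** fitting the grip's outline against the scale gave 29.7° from the top camera and 30.2° from the scene camera, a mean of about 29.9°. The two views disagree by about 0.5° throughout. The arm did not move when the lever was pressed.
- **Pointer:** it was too small to read directly against the mark in the pictures. The angle rests on the grip fits and on the arm's edges, which sat centred on 30°.
- **Lever:** the push ended on a firm stop with the fingertips at 65.9 mm above the bench; fully down is 66 mm. The picture shows the lever flat along the arm.
- **Other things:** in the part of the bench that last picture shows, the pole still lies in the box, and the cup and split bamboo look undisturbed. I did not check the jar, tape, chisel or marking block afterwards, but the tool did not go near them at bench height.

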